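Clamp a ball bearing in a fixture with its ball knob

ROBOT

A 6-joint arm with a two-finger parallel gripper is mounted at the origin on a cart in front of the work surface, level with it; the furniture and walls round the work are solid. World frame = base frame: x ahead of the robot, y to its left, z up, the work surface at z = 0. Lengths are in m, angles in rad, forces in N, time in s.
With the tool pointing down it reaches from about 0.275 to 0.825 m from the base axis. Payload 4.9 kg.
Tool frame: the origin (TCP) lies on the centre line of the jaws, within the pads' length; the fingertips stand 25 mm ahead of it and the grasp point (between the pads) lies 6 mm ahead of it (bot.tips_ahead is the distance from the TCP to the fingertips, in m); z points along the fingers, y is the line along which they close (so a half turn about z gives the same grasp; the last joint's range is limited). The gripper opens to 85 mm and grips with 20 to 120 N. Pads are 22 mm wide; open, the fingers measure 114 mm over their backs; the gripper's body (76 mm by 85 mm) begins 54 mm behind the grasp point. The pads swing forward as they close: fully open they stand 13 mm farther back than shut.
Start: joints at [1.047, 0.326, -0.193, 1.052, 0, 1.437], TCP at [0.209, 0.509, 0.256] pointing down, gripper open.
Joint ranges: [-2.65, 2.65], [-0.97, 1.79], [-1.3, 1.35], [-1.93, 2.1], [-1.47, 1.37], [-3.14, 3.14]. Speed limits (rad/s): [2.57, 2.57, 3.14, 3.14, 3.14, 3.14].

INTERFACE

Orientations are given as a rotation vector (axis times angle).
In Python, from workcell import bot gives the robot as it stands. The module is installed in compiled form; this text tells all that it offers.
- The arm moves only by the tool drive_tool, never from a script. Its argument "deltas" is a list of rows, each a list of 6 numbers: the shift along the tool's x, y, z in cm, then the turn, a rotation vector about the tool's x, y, z in rad. In form: [[tx, ty, tz, wx, wy, wz], ...]. A call has 1 to 12 rows; each row is the pose to reach, as a shift and turn from the pose commanded when the call began, along the tool's axes at that moment; what a row does not reach only later rows make up. A row lasts 1/10 s, in which the tool goes at most 50 mm and 8.59 degrees, less where a joint would pass 70% of its speed; a pose out of reach is approached as far as the arm can. A call with a gripper value outside its range is refused whole. "claw" is the finger opening in cm, from 0 to 8.54, set as the call begins (left out, the last holds). The fingers move at their own pace and stop on an object; "newtons" is the grip in N (left out, the last holds). Time passes only in rows, so rows that repeat a pose let the fingers close. It gives the time, the measured TCP pose, the force, the opening and the grip force at its end, in the units of the state.
- bot.get_state(): the state, without advancing time (a new reading comes with each control period).
- bot.camera(name): name is "scene" or "top" or "wrist"; returns a dict with "pixels" (420x560x3 uint8, blue, green, red), "fx", "fy", "cx", "cy" (pixels), "world_from_camera" (4x4, takes a point from camera to world coordinates); the wrist camera has in their place "hand_eye" (4x4, takes a point from camera to tool coordinates, whose origin is the TCP and whose axes are the flange's). Camera axes: x right, y down, z forward; pixel columns grow to the right and rows downward; lengths in m; the calibration is good to about 2 mm. A picture is of the moment at which its call begins: read the wrist's pose just before it. There is no depth.
- bot.hand_in(): hands the job in; it is judged then, once.
The state is a dict: "time": time; "qpos": joint angles; "joint_velocities": joint speeds; "effort": joint torques, N m; "tcp_pos": TCP position; "orientation": TCP orientation; "wrist_force": force on the tool from outside, world axes, zero at the start; "moment": the same for the moment, N m; "grip_width": opening from 0.0 (shut) to 1.0 (fully open); "grip_force": force on a finger pad.
Only numpy, scipy, OpenCV 4.12 (cv2) and the standard library are available. Lean on these libraries where they do the work, as an engineer would, in place of code of your own. Each camera call takes 0.05 s, during which the arm holds its last target. There are 200 camera calls.

TASK

Lay the loose ball bearing flat in the blue-headed clamping fixture, between the sliding jaw and the V block, and let go of it. Then turn the black ball knob clockwise (seen from above) until the jaw holds the bearing firmly against the V block, aiming at about 20 N of clamping: under 10 N is too loose, and it must never be squeezed with more than 40 N, which would distort the ring. Leave the knob set like that, and do not disturb the tape roll, the oil bottle or the shaft collar.

Things in the scene. Friction and masses are not known exactly. Their poses are not given: they have to be found in the camera images.
- bearing: the ball bearing to be clamped: light steel ring with a black seal, outer diameter 52 mm, 15 mm thick, about 0.13 kg (varies), loose, lying flat on the table at the start. Origin: centre of its underside; z up along its axis.
- fixture: clamping fixture, fixed, place and yaw vary: aluminium base plate 90 mm (x) by 200 mm (y, -95 to +105 mm), 16 mm thick; along y from +y: blue housing (54 x 56 mm, top 38 mm above the table) under the ball knob, steel sliding jaw, nest, dark V block. Origin: on the table, under the plate; its y axis is the clamping axis and points from the V block to the knob; z up. Four screw heads 5 mm high at the corners.
- nest (a point): where the centre of the bearing's underside goes: a point on the base plate's top (16 mm above the table), axes as the fixture's. There the bearing has at least 4 mm of play to the open jaw (+y side) and to the V block (-y side); its x sides are free. Set down with the play, the bearing is pushed into the V block by the closing jaw.
- slot (a point): mark on the base plate's top, on the clamping axis, at the V block's innermost setting (bearing touching it is centred here). The V block (60 mm wide, top with screw heads 17 mm above the plate) was fixed by hand up to 6 mm farther to -y; how far is not measured, so the knob angle at which the bearing gets tight (about 1.3 to 2.3 rad of knob) must be felt. Its arms reach no nearer than 14 mm (in y) to the bearing's centre.
- jaw: sliding jaw face of dark steel, 36 mm wide, top 17 mm above the base plate, spring-mounted on a steel bar. Origin: foot of the middle of its clamping face, which looks to the fixture's -y. The knob moves the bar to -y by 7 mm per radian, up to 20 mm; the jaw's springs (15 N/mm) then give under load. The bar cannot be pushed back by hand (self-locking).
- ball (a point): centre of the knob's smooth black ball (40 mm diameter), on its vertical turning axis, 72 mm above the table; its axes turn with the knob. Below are a 12 mm stem and, 24 mm and more under the centre, a hub with a short red pointer. A grip above the ball's widest part slips off upward: the middle of the pads belongs at the height of the centre.
- knob (a joint): angle of the ball knob, rad: 0 = jaw open (limit), grows clockwise seen from above as the jaw closes, limit 2.9; starts at 0 to 0.2, stays where left, also under load; usually needs a second grasp. Free drag 0.27 N m; once tight the torque rises by 0.007 N m per newton of clamping (20 N: 0.14 N m above running free). Clamping then grows by about 90 N per rad. At rest the drag may hide up to 0.27 N m either way: compare readings taken alike.
- tape_roll: bystander: roll of beige masking tape, 104 mm diameter, 24 mm high, lying flat; origin at the centre of its underside. Leave it.
- oil_bottle: bystander: beige oil bottle with a red nozzle, 50 mm diameter, 142 mm high, standing; origin at the centre of its underside. Leave it.
- collar: bystander: dark steel shaft collar (plain ring), 44 mm diameter, 14 mm high, lying flat; origin at the centre of its underside. Leave it.

How it is judged:
On the way:
1. the bearing lies flat in the nest between the open jaw and the V block, let go (horizontal distance between bearing and nest below 0.014 m and z of bearing in the frame of nest between -0.004 and 0.004 m and angle between bearing's own z axis and vertical below 0.08 rad and contact force between the fingers and bearing below 0.3 N and contact force between jaw and bearing below 5 N), for 0.2 s.
At the end, for the whole second after the job is handed in: the bearing lies flat on the base plate (within 4 mm of its height, tilt under 0.08 rad), its centre within 14 mm of the nest point, at rest, and the jaw presses it with 10 to 40 N with the knob let go (horizontal distance between bearing and nest below 0.014 m and z of bearing in the frame of nest between -0.004 and 0.004 m and angle between bearing's own z axis and vertical below 0.08 rad and contact force between jaw and bearing between 10 and 40 N and linear speed of bearing below 0.01 m/s); the robot touches nothing.
It fails at once if the jaw squeezes the bearing with more than 40 N (contact force between jaw and bearing above 40 N).
It fails at once if the tape roll is moved by more than 20 mm (distance of tape_roll from where it was at the start of the episode above 0.02 m).
It fails at once if the oil bottle is moved by more than 20 mm (distance of oil_bottle from where it was at the start of the episode above 0.02 m).
It fails at once if the shaft collar is moved by more than 20 mm (distance of collar from where it was at the start of the episode above 0.02 m).
It fails at once if the oil bottle is tipped (angle between oil_bottle's own z axis and vertical above 0.3 rad).
It also fails if it takes over 72 s, if anything falls off the work surface, if the arm or the gripper's body presses on something with over 40 N, if the wrist force passes 120 N, or if a joint passes its speed limit or range.

## Working session

There is one attempt and no reset: what is moved stays moved. The work goes in short steps, Python scripts to look and compute and a tool call to move; the robot and the scene stay as the last step left them, time stands still between calls to the robot, and variables do not carry over. Pictures are saved under pics/ and viewed, at most 10 in all, crops included, and the job is handed in when it is done.

Besides the shell and the picture viewer there is one more tool, called after ">>>" as name(argument=value, ...), one argument or row to a line, values as JSON. drive_tool: Moves the arm, as the interface text tells. Its arguments: {"type":"object","properties":{"deltas":{"type":"array","items":{"type":"array","items":{"type":"number"}}},"claw":{"type":"number"},"newtons":{"type":"number"}},"required":["deltas"]}

```bash
mkdir -p pics; python3 - <<'E'
from workcell import bot
import cv2,numpy as np,pickle
s=bot.get_state();print(s, bot.tips_ahead)
d={}
for n in("scene","top"):
    c=bot.camera(n);d[n]=c;cv2.imwrite(f"pics/{n}0.png",c["pixels"])
    print(n,c["fx"],c["cx"],c["cy"],np.round(c["world_from_camera"],3).tolist())
pickle.dump(d,open("cams.pkl","wb"))
E
```

```text
{'time': 0.0, 'qpos': array([ 1.04675090e+00,  3.26912567e-01, -1.93590138e-01,  1.05201091e+00,
       -2.99853866e-05,  1.43659243e+00]), 'joint_velocities': array([ 0.00021871,  0.00100982, -0.00031828, -0.00049858,  0.00200298,
        0.00049765]), 'effort': array([ 4.43415774e-04, -4.43398333e+01,  2.62443191e+01,  1.54621562e-02,
       -2.24406481e-04,  8.22742578e-06]), 'tcp_pos': array([0.20874653, 0.50825647, 0.25551648]), 'orientation': array([-6.08389057e-01, -3.08158265e+00,  2.56750945e-03]), 'wrist_force': array([0.39122295, 0.96275432, 0.10985068]), 'moment': array([ 0.01032125, -0.06252724, -0.01484041]), 'grip_force': 0.0, 'grip_width': 0.9970567357605126} 0.025
scene 478.61929441406505 282.6832427689453 209.3548417227715 [[0.782, -0.4, 0.478, 0.089], [-0.624, -0.51, 0.593, -0.208], [0.007, -0.762, -0.648, 0.668], [0.0, 0.0, 0.0, 1.0]]
top 467.31140936934867 276.0174775424014 210.65385453848103 [[-0.002, -0.983, 0.186, 0.328], [-1.0, 0.002, -0.002, 0.336], [0.001, -0.186, -0.983, 1.101], [0.0, 0.0, 0.0, 1.0]]
```

View pics/top0.png

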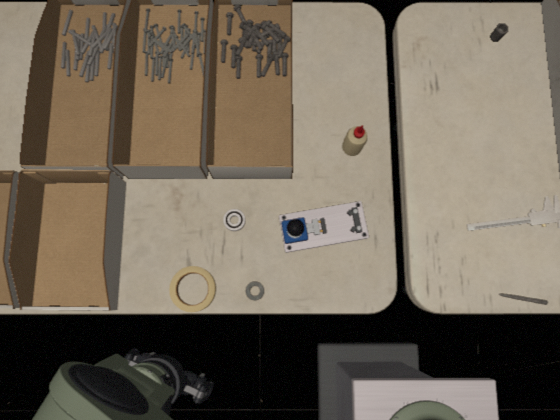

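View pics/scene0.png

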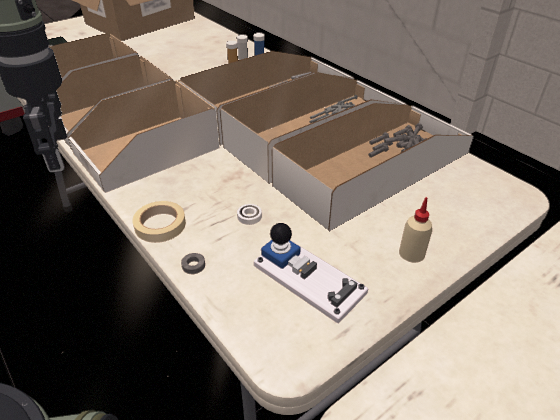

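```bash
cat >h.py <<'E'
import numpy as np
def ray(c,u,v,z,T=None):
    T=c["world_from_camera"] if T is None else T
    d=T[:3,:3]@np.array([(u-c["cx"])/c["fx"],(v-c["cy"])/c["fy"],1.]);o=T[:3,3]
    return o+d*(z-o[2])/d[2]
def px(c,p,T=None):
    T=c["world_from_camera"] if T is None else T
    q=T[:3,:3].T@(np.array(p)-T[:3,3]);return c["fx"]*q[0]/q[2]+c["cx"],c["fy"]*q[1]/q[2]+c["cy"]
E
python3 - <<'E'
import pickle,cv2
from h import *
d=pickle.load(open("cams.pkl","rb"));c=d["top"]
im=c["pixels"][190:310,215:375]
cv2.imwrite("pics/crop1.png",cv2.resize(im,None,fx=5,fy=5,interpolation=cv2.INTER_CUBIC))
for n,u,v,z in [("bearing",234,220,.015),("ball",296,228,.072),("bottle",354,145,.1),("collar",255,291,.014),("tape",192,289,.024)]:print(n,ray(c,u,v,z).round(3))
E
```

```text
bearing [0.511 0.434 0.015]
ball [0.483 0.29  0.072]
bottle [0.667 0.16  0.1  ]
collar [0.346 0.383 0.014]
tape [0.351 0.526 0.024]
```

View pics/crop1.png

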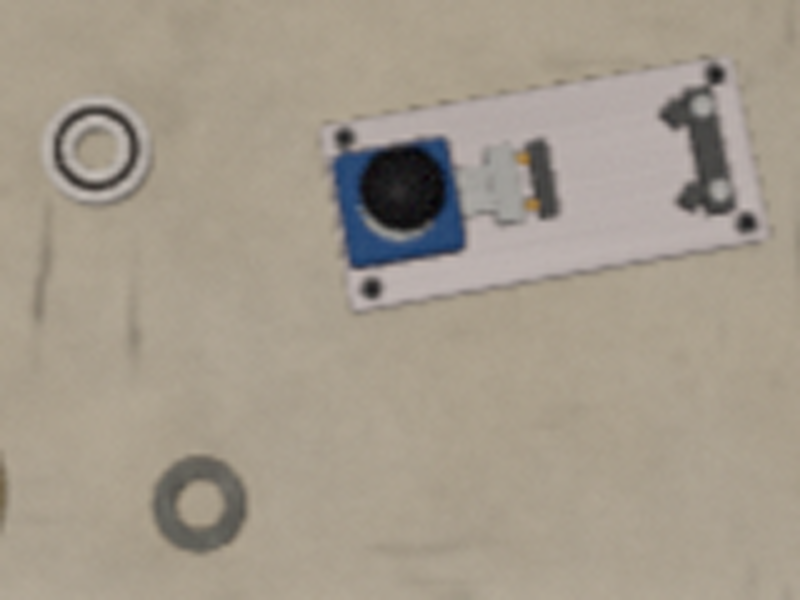

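```bash
cat >>h.py <<'E'
from scipy.spatial.transform import Rotation as R
def pose(s):
    T=np.eye(4);T[:3,:3]=R.from_rotvec(s["orientation"]).as_matrix();T[:3,3]=s["tcp_pos"];return T
def delta(s,pos,yaw):
    "row (cm, rad) from state to tool-down pose with tool y-axis at yaw (mod pi)"
    T=pose(s);y=np.array([np.cos(yaw),np.sin(yaw),0]);best=None
    for sg in(1,-1):
        M=np.c_[np.cross(sg*y,[0,0,-1]),sg*y,[0,0,-1]]
        w=R.from_matrix(T[:3,:3].T@M).as_rotvec()
        if best is None or np.linalg.norm(w)<np.linalg.norm(best):best=w
    return np.r_[100*T[:3,:3].T@(np.array(pos)-T[:3,3]),best].round(3)
E
python3 - <<'E'
import pickle
from h import *
c=pickle.load(open("cams.pkl","rb"))["top"]
f=lambda x,y,z:ray(c,214.6+x/5,189.6+y/5,z)
C=np.array([f(x,y,.016) for x,y in[(322,123),(728,57),(768,238),(353,312)]])
print(C.round(4),[np.linalg.norm(C[i]-C[(i+1)%4]).round(4) for i in range(4)])
ey=(C[0]+C[3]-C[1]-C[2])[:2];ey/=np.linalg.norm(ey);yaw=np.arctan2(ey[1],ey[0])-np.pi/2
ex=np.array([ey[1],-ey[0]]);ctr=C.mean(0)[:2];O=ctr-.005*ey
print("yaw",yaw,"O",O,"ex",ex,"ey",ey)
for n,x,y,z in[("ball",403,188,.072),("jawtop1",548,140,.033),("jawtop2",558,215,.033),("armA",660,113,.033),("armB",678,200,.033),("bearing",97,150,.015)]:
    p=f(x,y,z);q=p[:2]-O;print(n,p.round(4),"fix",(q@ex).round(4),(q@ey).round(4))
E
```

```text
[[0.5247 0.3275 0.016 ]
 [0.5562 0.1348 0.016 ]
 [0.4697 0.1191 0.016 ]
 [0.4354 0.3134 0.016 ]] [np.float64(0.1953), np.float64(0.0879), np.float64(0.1973), np.float64(0.0904)]
yaw 0.16835190068441563 O [0.49736033 0.21876722] ex [0.98586226 0.16755778] ey [-0.16755778  0.98586226]
ball [0.4851 0.292  0.072 ] fix 0.0002 0.0743
jawtop1 [0.5134 0.2228 0.033 ] fix 0.0165 0.0013
jawtop2 [0.4783 0.219  0.033 ] fix -0.0187 0.0034
armA [0.5261 0.1705 0.033 ] fix 0.0202 -0.0524
armB [0.4852 0.1634 0.033 ] fix -0.0212 -0.0525
bearing [0.5122 0.4336 0.015 ] fix 0.0506 0.2093
```

```bash
python3 - <<'E'
from workcell import bot
from h import *
s=bot.get_state();print(delta(s,[.512,.4336,.15],.168))
E
```

```text
[-3.0894e+01  4.6280e+00  1.0544e+01 -2.0000e-03  1.0000e-03  1.0130e+00]
```

>>> drive_tool(
  deltas=[
    [-10,1.5,3,0,0,0.3],
    [-20,3,6,0,0,0.6],
    [-30.9,4.6,10.5,0,0,1.013],
    [-30.9,4.6,10.5,0,0,1.013],
    [-30.9,4.6,10.5,0,0,1.013],
    [-30.9,4.6,10.5,0,0,1.013],
    [-30.9,4.6,10.5,0,0,1.013],
    [-30.9,4.6,10.5,0,0,1.013],
    [-30.9,4.6,10.5,0,0,1.013],
    [-30.9,4.6,10.5,0,0,1.013],
    [-30.9,4.6,10.5,0,0,1.013],
  ],
  claw=8.54,
  newtons=40,
)

```text
time: 1.2
tcp_pos: [0.5111, 0.4347, 0.152]
orientation: [-2.024, -2.402, -0.001]
wrist_force: [0.3, 0.6, -0.6]
grip_width: 0.999
grip_force: 0.0
```

```bash
python3 - <<'E'
from workcell import bot
from h import *
import cv2,pickle
s=bot.get_state();c=bot.camera("wrist");pickle.dump((s,c),open("w1.pkl","wb"))
print(s["qpos"].round(3),s["tcp_pos"],s["wrist_force"],s["moment"]);T=pose(s)@c["hand_eye"];print(T.round(3))
cv2.imwrite("pics/w1.png",c["pixels"])
print(px(c,[.512,.4336,.015],T)); print(delta(s,[.512,.4336,.15],.168))
E
```

```text
[0.595 0.625 0.014 0.96  0.    1.995] [0.51112657 0.4347114  0.15198941] [ 0.30826813  0.55181337 -0.6447897 ] [0.03438178 0.01757103 0.02800414]
[[ 0.986  0.161  0.052  0.498]
 [ 0.169 -0.938 -0.303  0.512]
 [ 0.001  0.308 -0.951  0.27 ]
 [ 0.     0.     0.     1.   ]]
(np.float64(280.83081457745163), np.float64(208.85686777083305))
[-0.124  0.067  0.199  0.    -0.     0.002]
```

View pics/w1.png

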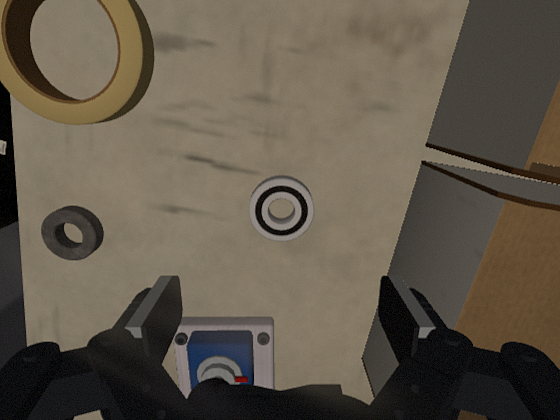

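```bash
python3 - <<'E'
from h import *
import pickle
s,c=pickle.load(open("w1.pkl","rb"));T=pose(s)@c["hand_eye"]
print(ray(c,405,209,0,T),ray(c,365,360,0,T),ray(c,281.5,208.7,.015,T))
print(delta(s,[.512,.4336,.015],.168))
E
```

```text
[0.61418312 0.44620511 0.        ] [0.6189141  0.29202474 0.        ] [0.51249359 0.43381487 0.015     ]
[-1.2900e-01  6.3000e-02  1.3699e+01  0.0000e+00 -0.0000e+00  2.0000e-03]
```

```bash
python3 - <<'E'
from h import *
import pickle
s,c=pickle.load(open("w1.pkl","rb"));H=c["hand_eye"]
for z in(.012,.018,.025):
  for x in(-.011,.011):
    for y in(-.0427,.0427):print(z,x,y,np.round(px(c,[x,y,z],H)))
E
```

```text
0.012 -0.011 -0.0427 [184. 314.]
0.012 -0.011 0.0427 [377. 314.]
0.012 0.011 -0.0427 [179. 270.]
0.012 0.011 0.0427 [381. 270.]
0.018 -0.011 -0.0427 [187. 307.]
0.018 -0.011 0.0427 [373. 307.]
0.018 0.011 -0.0427 [183. 263.]
0.018 0.011 0.0427 [377. 263.]
0.025 -0.011 -0.0427 [191. 298.]
0.025 -0.011 0.0427 [369. 298.]
0.025 0.011 -0.0427 [187. 256.]
0.025 0.011 0.0427 [373. 256.]
```

>>> drive_tool(
  deltas=[
    [-0.13,0.1,4.5,0,0,0],
    [-0.13,0.1,9,0,0,0],
    [-0.13,0.1,11.8,0,0,0],
    [-0.13,0.1,12.8,0,0,0],
    [-0.13,0.1,12.8,0,0,0],
    [-0.13,0.1,12.8,0,0,0],
  ],
)

```text
time: 1.85
tcp_pos: [0.5143, 0.4338, 0.0251]
orientation: [2.026, 2.4, 0.004]
wrist_force: [0.4, -0.6, 0.2]
grip_width: 0.997
grip_force: 0.0
```

>>> drive_tool(
  deltas=[
    [0,0,0,0,0,0],
    [0,0,0,0,0,0],
    [0,0,0,0,0,0],
    [0,0,0,0,0,0],
    [0,0,0,0,0,0],
    [0,0,0,0,0,0],
    [0,0,0,0,0,0],
    [0,0,0,0,0,0],
  ],
  claw=4.6,
  newtons=40,
)

```text
time: 2.65
tcp_pos: [0.5144, 0.4335, 0.0253]
orientation: [2.027, 2.4, 0.004]
wrist_force: [-2.4, -0.6, 6.6]
grip_width: 0.586
grip_force: 41.2
```

>>> drive_tool(
  deltas=[
    [0,0,-4,0,0,0],
    [0,0,-8,0,0,0],
    [0,0,-12,0,0,0],
    [0,0,-14.5,0,0,0],
    [0,0,-14.5,0,0,0],
  ],
)

```text
time: 3.15
tcp_pos: [0.516, 0.4344, 0.1739]
orientation: [2.026, 2.398, 0.014]
wrist_force: [0.9, -0.7, -0.5]
grip_width: 0.587
grip_force: 42.6
```

```bash
python3 - <<'E'
from workcell import bot
from h import *
s=bot.get_state();print(s["tcp_pos"],s["grip_width"],s["grip_force"],s["wrist_force"])
O=np.array([0.49736,0.21877]);ey=np.array([-.16756,.98586])
p=O-.031*ey;print(p,delta(s,[*p,.165],.1684))
E
```

```text
[0.51597516 0.4344274  0.17386532] 0.586545090568204 42.565753016097005 [ 0.87865383 -0.69583243 -0.52578887]
[0.50255436 0.18820834] [-2.4054e+01 -5.4460e+00  7.5000e-01  8.0000e-03 -4.0000e-03 -0.0000e+00]
```

>>> drive_tool(
  deltas=[
    [-4,-1,0,0,0,0],
    [-8,-2,0,0,0,0],
    [-12,-3,0,0,0,0],
    [-16,-4,0,0,0,0],
    [-20,-4.8,0,0,0,0],
    [-23,-5.3,0,0,0,0],
    [-24,-5.4,0,0,0,0],
    [-24,-5.4,0,0,0,0],
    [-24,-5.4,0,0,0,0],
    [-24,-5.4,0,0,0,0],
  ],
)

```text
time: 4.15
tcp_pos: [0.5004, 0.1883, 0.168]
orientation: [-2.025, -2.401, -0.0]
wrist_force: [-0.0, -0.1, -0.9]
grip_width: 0.589
grip_force: 42.5
```

```bash
python3 - <<'E'
from workcell import bot
from h import *
import cv2,pickle
s=bot.get_state();c=bot.camera("wrist");pickle.dump((s,c),open("w2.pkl","wb"))
print(s["qpos"].round(3),s["tcp_pos"],s["grip_width"]);T=pose(s)@c["hand_eye"]
cv2.imwrite("pics/w2.png",cv2.resize(c["pixels"],(800,600),interpolation=cv2.INTER_CUBIC))
O=np.array([0.49736,0.21877]);ey=np.array([-.16756,.98586]);p=O-.031*ey
print(delta(s,[*p,.15],.1684)); print("bearing should be at tool 0: ",px(c,[0,0,.02],c["hand_eye"]))
E
```

```text
[ 0.222  0.375 -0.364  0.832  0.     1.623] [0.50035974 0.18834257 0.1680328 ] 0.5885072058197858
[-5.100e-02  2.140e-01  1.803e+00 -0.000e+00 -0.000e+00  1.000e-03]
bearing should be at tool 0:  (np.float64(280.27294746459734), np.float64(283.1687812569504))
```

View pics/w2.png

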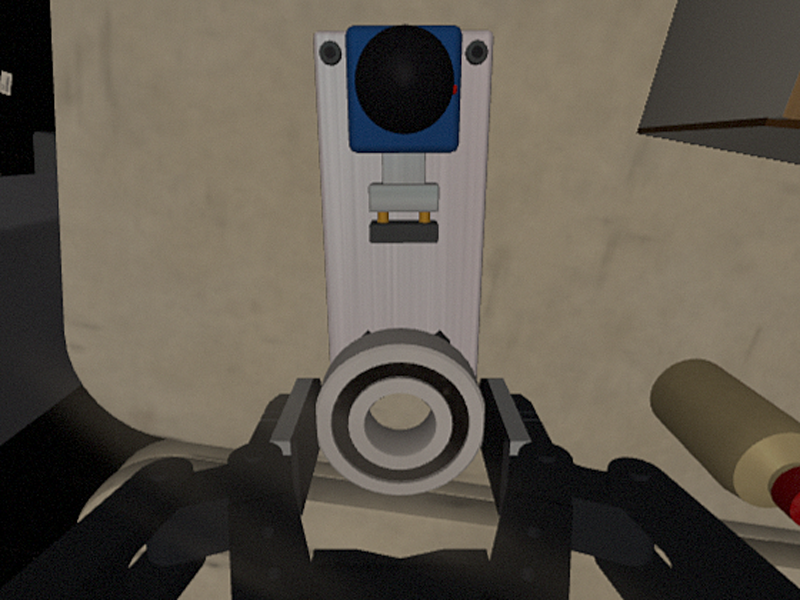

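```bash
python3 - <<'E'
from h import *
import pickle
s,c=pickle.load(open("w2.pkl","rb"));T=pose(s)@c["hand_eye"]
O=np.array([0.49736,0.21877]);ey=np.array([-.16756,.98586]);ex=np.array([ey[1],-ey[0]])
for n,u,v,z in[("ball",405,79,.072),("jawL",369.5,241.5,.033),("jawR",438,241.5,.033),("pl TL",315,33,.016),("pl TR",493,33,.016),("pl L",330,350,.016),("pl R",478.5,350,.016),("armL",368,333,.033),("armR",441,333,.033)]:
    p=ray(c,u*.7-.15,v*.7-.15,z,T);q=p[:2]-O;print(n,p.round(4),(q@ex).round(4),(q@ey).round(4))
print("bear tool:",[ (z,np.round(px(c,[0,0,z],c["hand_eye"]),1)) for z in(.006,.01,.014)])
E
```

```text
ball [0.4847 0.2911 0.072 ] -0.0004 0.0734
jawL [0.4793 0.2159 0.033 ] -0.0183 0.0002
jawR [0.5146 0.2219 0.033 ] 0.0176 0.0002
pl TL [0.4368 0.3106 0.016 ] -0.0443 0.1007
pl TR [0.5233 0.3254 0.016 ] 0.0434 0.1008
pl L [0.4653 0.1436 0.016 ] -0.0442 -0.0688
pl R [0.5531 0.1585 0.016 ] 0.0448 -0.0687
armL [0.4862 0.165  0.033 ] -0.02 -0.0512
armR [0.5261 0.1718 0.033 ] 0.0205 -0.0511
bear tool: [(0.006, array([280.3, 300.2])), (0.01, array([280.3, 295. ])), (0.014, array([280.3, 290.1]))]
```

>>> drive_tool(
  deltas=[
    [-0.05,0.2,4,0,0,0],
    [-0.05,0.2,8,0,0,0],
    [-0.05,0.2,10.5,0,0,0],
    [-0.05,0.2,10.5,0,0,0],
    [-0.05,0.2,10.5,0,0,0],
    [-0.05,0.2,10.5,0,0,0],
  ],
)

```text
time: 4.8
tcp_pos: [0.5038, 0.1877, 0.0648]
orientation: [2.025, 2.4, 0.004]
wrist_force: [0.7, 0.2, -0.1]
grip_width: 0.588
grip_force: 42.5
```

```bash
python3 - <<'E'
from workcell import bot
from h import *
s=bot.get_state();O=np.array([0.49736,0.21877]);ey=np.array([-.16756,.98586]);p=O-.0315*ey
print(s["tcp_pos"],delta(s,[*p,.042],.1684),s["wrist_force"])
E
```

```text
[0.5037854  0.18773452 0.06483492] [ 0.017 -0.12   2.283  0.003 -0.     0.   ] [ 0.74380992  0.19186451 -0.05258935]
```

>>> drive_tool(
  deltas=[
    [0,-0.1,0.8,0,0,0],
    [0,-0.1,1.5,0,0,0],
    [0,-0.1,2,0,0,0],
    [0,-0.1,2.2,0,0,0],
    [0,-0.1,2.3,0,0,0],
    [0,-0.1,2.3,0,0,0],
    [0,-0.1,2.3,0,0,0],
  ],
)

```text
time: 5.5
tcp_pos: [0.501, 0.1867, 0.0413]
orientation: [-2.027, -2.4, 0.001]
wrist_force: [-4.3, -1.7, 11.6]
grip_width: 0.588
grip_force: 43.7
```

>>> drive_tool(
  deltas=[
    [0,0,-0.1,0,0,0],
    [0,0,-0.1,0,0,0],
    [0,0,-0.1,0,0,0],
    [0,0,-0.1,0,0,0],
    [0,0,-0.1,0,0,0],
  ],
  claw=7.2,
)

```text
time: 6.0
tcp_pos: [0.5014, 0.1868, 0.0411]
orientation: [-2.027, -2.4, 0.0]
wrist_force: [0.5, 0.6, -0.2]
grip_width: 0.846
grip_force: 0.0
```

>>> drive_tool(
  deltas=[
    [0,0,-1,0,0,0],
    [0,0,-3,0,0,0],
    [0,0,-7,0,0,0],
    [0,0,-11,0,0,0],
    [0,0,-12,0,0,0],
    [0,0,-12,0,0,0],
  ],
)

```text
time: 6.6
tcp_pos: [0.503, 0.1872, 0.1638]
orientation: [2.025, 2.398, 0.006]
wrist_force: [-0.2, 0.3, 0.3]
grip_width: 0.841
grip_force: 0.0
```

```bash
python3 - <<'E'
from workcell import bot
from h import *
import cv2,pickle
s=bot.get_state();c=bot.camera("wrist");pickle.dump((s,c),open("w3.pkl","wb"))
print(s["qpos"].round(3),s["tcp_pos"],s["grip_width"])
cv2.imwrite("pics/w3.png",cv2.resize(c["pixels"],(800,600),interpolation=cv2.INTER_CUBIC))
O=np.array([0.49736,0.21877]);ey=np.array([-.16756,.98586]);p=O+.0738*ey
print(delta(s,[*p,.165],.1684),p)
E
```

```text
[ 0.219  0.38  -0.369  0.817  0.     1.621] [0.50303166 0.18718178 0.16378229] 0.8407978849683243
[ 1.0589e+01 -3.3000e-02 -1.1900e-01  5.0000e-03 -0.0000e+00 -0.0000e+00] [0.48499407 0.29152647]
```

View pics/w3.png

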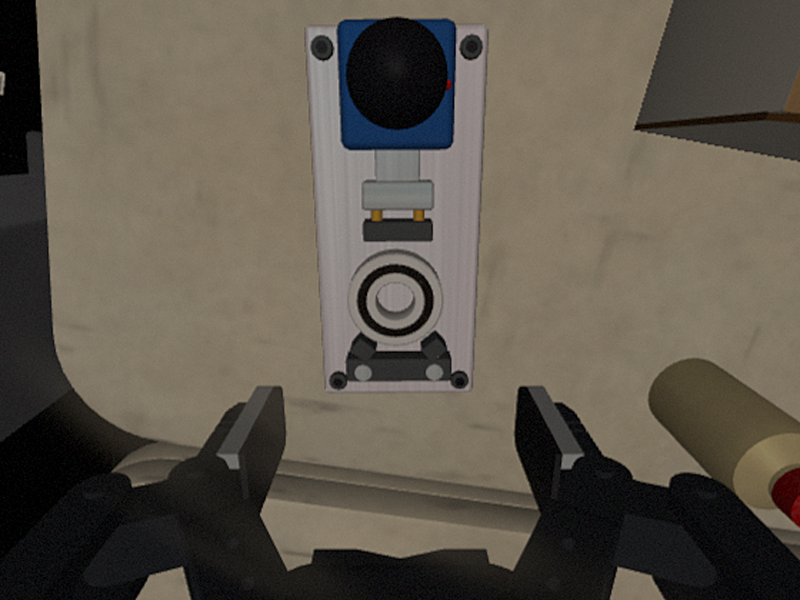

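```bash
python3 - <<'E'
from h import *
import pickle
s,c=pickle.load(open("w2.pkl","rb"));H=c["hand_eye"]
for z in(.015,.018,.02,.022,.025):print(z,np.round([px(c,[.011,y,z],H) for y in(-.026,.026)])/.7, np.round(px(c,[-.011,-.026,z],H))/.7)
E
```

```text
0.015 [[314.28571429 380.        ]
 [487.14285714 380.        ]] [318.57142857 442.85714286]
0.018 [[315.71428571 375.71428571]
 [484.28571429 375.71428571]] [320.         438.57142857]
0.02 [[317.14285714 372.85714286]
 [484.28571429 372.85714286]] [320.         434.28571429]
0.022 [[318.57142857 370.        ]
 [482.85714286 370.        ]] [321.42857143 431.42857143]
0.025 [[320.         365.71428571]
 [481.42857143 365.71428571]] [322.85714286 425.71428571]
```

>>> drive_tool(
  deltas=[
    [2,0,-0.5,0,0,-0.14],
    [5,0,-0.5,0,0,-0.28],
    [8,0,-0.5,0,0,-0.42],
    [10.6,0,-0.5,0,0,-0.56],
    [10.6,0,-0.5,0,0,-0.7],
    [10.6,0,-0.5,0,0,-0.84],
    [10.6,0,-0.5,0,0,-0.98],
    [10.6,0,-0.5,0,0,-1.12],
    [10.6,0,-0.5,0,0,-1.26],
    [10.6,0,-0.5,0,0,-1.4],
  ],
  claw=7.2,
)

```text
time: 7.65
tcp_pos: [0.4823, 0.2907, 0.1639]
orientation: [0.005, -3.138, 0.003]
wrist_force: [-0.1, 0.4, 0.5]
grip_width: 0.843
grip_force: 0.0
```

>>> drive_tool(
  deltas=[
    [0,0,0,0,0,-0.14],
    [0,0,0,0,0,-0.28],
    [0,0,0,0,0,-0.42],
    [0,0,0,0,0,-0.56],
    [0,0,0,0,0,-0.7],
    [0,0,0,0,0,-0.84],
    [0,0,0,0,0,-0.98],
    [0,0,0,0,0,-1.12],
    [0,0,0,0,0,-1.2],
    [0,0,0,0,0,-1.2],
    [0,0,0,0,0,-1.2],
  ],
)

```text
time: 8.75
tcp_pos: [0.4829, 0.2909, 0.1648]
orientation: [1.766, -2.595, -0.001]
wrist_force: [-0.5, -0.1, 0.3]
grip_width: 0.838
grip_force: 0.0
```

```bash
python3 - <<'E'
from workcell import bot
from h import *
s=bot.get_state();T=pose(s);yaw=np.arctan2(T[1,1],T[0,1])
print(s["qpos"].round(3),s["tcp_pos"],yaw,delta(s,[.485,.2915,.0755],yaw))
E
```

```text
[ 0.411  0.429 -0.287  0.857  0.    -0.784] [0.48288444 0.29091612 0.16480047] 2.7661916888424445 [-1.480e-01 -1.920e-01  8.929e+00  2.000e-03 -2.000e-03  0.000e+00]
```

>>> drive_tool(
  deltas=[
    [-0.15,-0.19,3,0,0,0],
    [-0.15,-0.19,5.5,0,0,0],
    [-0.15,-0.19,7.5,0,0,0],
    [-0.15,-0.19,8.6,0,0,0],
    [-0.15,-0.19,8.9,0,0,0],
    [-0.15,-0.19,8.9,0,0,0],
    [-0.15,-0.19,8.9,0,0,0],
    [-0.15,-0.19,8.9,0,0,0],
  ],
)

```text
time: 9.55
tcp_pos: [0.4868, 0.2924, 0.0783]
orientation: [-1.769, 2.594, -0.001]
wrist_force: [-0.8, -0.1, -0.1]
grip_width: 0.843
grip_force: 0.0
```

```bash
python3 - <<'E'
from workcell import bot
from h import *
s=bot.get_state();T=pose(s);yaw=np.arctan2(T[1,1],T[0,1])
print(s["tcp_pos"],delta(s,[.485,.2915,.0755],yaw),s["wrist_force"],s["moment"])
E
```

```text
[0.48681724 0.29235854 0.07833044] [ 0.147  0.138  0.283 -0.001  0.001  0.   ] [-0.80475239 -0.10092469 -0.14460741] [ 0.01416249 -0.00358778  0.00023376]
```

>>> drive_tool(
  deltas=[
    [0.1,0.1,0.2,0,0,0],
    [0.1,0.1,0.2,0,0,0],
    [0.1,0.1,0.2,0,0,0],
  ],
)

```text
time: 9.85
tcp_pos: [0.4847, 0.2914, 0.0754]
orientation: [-1.77, 2.595, -0.0]
wrist_force: [0.8, 0.0, -0.3]
grip_width: 0.842
grip_force: 0.0
```

>>> drive_tool(
  deltas=[
    [0,0,0,0,0,0],
    [0,0,0,0,0,0],
    [0,0,0,0,0,0],
    [0,0,0,0,0,0],
    [0,0,0,0,0,0],
    [0,0,0,0,0,0],
    [0,0,0,0,0,0],
  ],
  claw=2,
  newtons=50,
)

```text
time: 10.55
tcp_pos: [0.485, 0.2914, 0.0756]
orientation: [-1.77, 2.595, -0.001]
wrist_force: [-1.2, -0.8, 5.5]
grip_width: 0.444
grip_force: 49.6
```

```bash
cat >st.py <<'E'
from workcell import bot
from h import *
s=bot.get_state();T=pose(s);yaw=np.arctan2(T[1,1],T[0,1])
print("t",s["time"],"q6",s["qpos"][5].round(3),s["tcp_pos"].round(4),"yaw",yaw.round(3),"F",s["wrist_force"].round(2),"M",s["moment"].round(3),"eff6",s["effort"][5].round(3),"w",round(s["grip_width"],3),round(s["grip_force"],1))
E
python3 st.py
```

```text
t 10.55 q6 -0.786 [0.485  0.2914 0.0756] yaw 2.768 F [-1.25 -0.81  5.46] M [-0.308  0.126  0.023] eff6 0.018 w 0.444 49.6
```

>>> drive_tool(
  deltas=[
    [0,0,0,0,0,0.08],
    [0,0,0,0,0,0.16],
    [0,0,0,0,0,0.24],
    [0,0,0,0,0,0.32],
    [0,0,0,0,0,0.4],
    [0,0,0,0,0,0.48],
    [0,0,0,0,0,0.54],
    [0,0,0,0,0,0.6],
  ],
)

```text
time: 11.35
tcp_pos: [0.4854, 0.2911, 0.0756]
orientation: [-0.921, 3.003, -0.002]
wrist_force: [-0.2, -2.5, 4.9]
grip_width: 0.448
grip_force: 49.7
```

```bash
python3 st.py
```

```text
t 11.35 q6 -0.185 [0.4854 0.2911 0.0756] yaw 2.166 F [-0.25 -2.47  4.94] M [-0.528 -0.118  0.27 ] eff6 -0.206 w 0.448 49.7
```

>>> drive_tool(
  deltas=[
    [0,0,0,0,0,0.06],
    [0,0,0,0,0,0.12],
    [0,0,0,0,0,0.18],
    [0,0,0,0,0,0.24],
    [0,0,0,0,0,0.3],
    [0,0,0,0,0,0.36],
    [0,0,0,0,0,0.42],
    [0,0,0,0,0,0.48],
    [0,0,0,0,0,0.54],
    [0,0,0,0,0,0.6],
  ],
)

```text
time: 12.35
tcp_pos: [0.4856, 0.2905, 0.0757]
orientation: [0.008, 3.14, -0.003]
wrist_force: [0.7, -5.2, 5.6]
grip_width: 0.442
grip_force: 49.8
```

```bash
python3 st.py; python3 - <<'E'
from workcell import bot
import cv2
c=bot.camera("top");cv2.imwrite("pics/t2.png",cv2.resize(c["pixels"][190:270,270:380],None,fx=7,fy=7,interpolation=cv2.INTER_CUBIC))
E
```

```text
t 12.35 q6 0.415 [0.4856 0.2905 0.0757] yaw 1.566 F [ 0.66 -5.24  5.6 ] M [-0.788 -0.2    0.331] eff6 -0.203 w 0.442 49.8
```

View pics/t2.png

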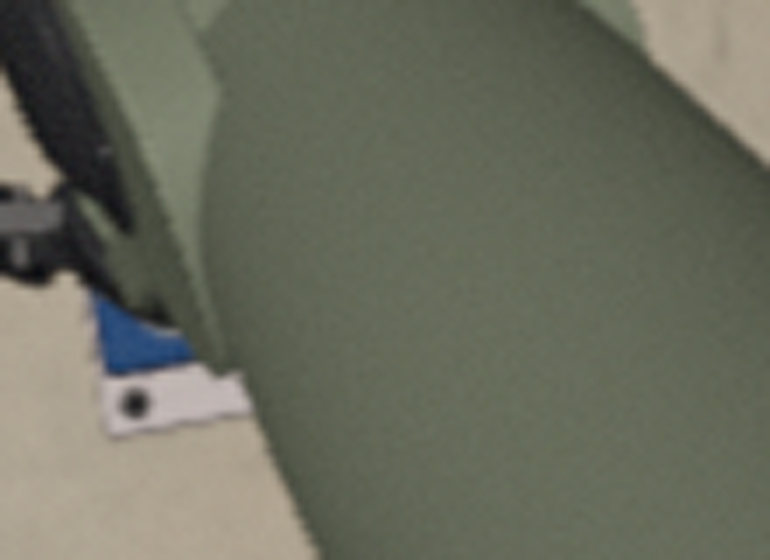

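>>> drive_tool(
  deltas=[
    [0,0,0,0,0,0.05],
    [0,0,0,0,0,0.1],
  ],
)

```text
time: 12.6
tcp_pos: [0.4856, 0.2905, 0.0757]
orientation: [0.165, 3.135, -0.004]
wrist_force: [0.5, -4.7, 4.7]
grip_width: 0.445
grip_force: 49.8
```

```bash
python3 st.py
```

```text
t 12.6 q6 0.515 [0.4856 0.2905 0.0757] yaw 1.466 F [ 0.47 -4.67  4.75] M [-0.854 -0.182  0.292] eff6 -0.128 w 0.445 49.8
```

>>> drive_tool(
  deltas=[
    [0,0,0,0,0,0.05],
    [0,0,0,0,0,0.1],
  ],
)

```text
time: 12.8
tcp_pos: [0.4856, 0.2903, 0.0757]
orientation: [0.321, 3.123, -0.004]
wrist_force: [1.1, -5.3, 5.2]
grip_width: 0.443
grip_force: 49.8
```

```bash
python3 st.py
```

```text
t 12.8 q6 0.615 [0.4856 0.2903 0.0757] yaw 1.366 F [ 1.15 -5.28  5.23] M [-0.961 -0.127  0.224] eff6 -0.123 w 0.443 49.8
```

>>> drive_tool(
  deltas=[
    [0,0,0,0,0,0.05],
    [0,0,0,0,0,0.1],
  ],
)

```text
time: 13.0
tcp_pos: [0.4855, 0.2903, 0.0756]
orientation: [0.477, 3.103, -0.004]
wrist_force: [1.0, -5.3, 5.7]
grip_width: 0.443
grip_force: 49.7
```

```bash
python3 st.py
```

```text
t 13.0 q6 0.715 [0.4855 0.2903 0.0756] yaw 1.266 F [ 0.98 -5.26  5.67] M [-1.001 -0.111  0.268] eff6 -0.122 w 0.443 49.7
```

>>> drive_tool(
  deltas=[
    [0,0,0,0,0,0.05],
    [0,0,0,0,0,0.1],
  ],
)

```text
time: 13.2
tcp_pos: [0.4855, 0.2902, 0.0756]
orientation: [0.631, 3.075, -0.004]
wrist_force: [1.5, -5.6, 5.7]
grip_width: 0.434
grip_force: 49.8
```

```bash
python3 st.py
```

```text
t 13.2 q6 0.815 [0.4855 0.2902 0.0756] yaw 1.166 F [ 1.5  -5.59  5.66] M [-1.069 -0.1    0.351] eff6 -0.112 w 0.434 49.8
```

>>> drive_tool(
  deltas=[
    [0,0,0,0,0,0.05],
    [0,0,0,0,0,0.1],
  ],
)

```text
time: 13.4
tcp_pos: [0.4855, 0.2901, 0.0756]
orientation: [0.784, 3.04, -0.004]
wrist_force: [0.5, -5.7, 6.0]
grip_width: 0.445
grip_force: 49.8
```

```bash
python3 st.py
```

```text
t 13.4 q6 0.915 [0.4855 0.2901 0.0756] yaw 1.066 F [ 0.52 -5.66  5.98] M [-1.075 -0.108  0.316] eff6 -0.064 w 0.445 49.8
```

```bash
cat >av.py <<'E'
from workcell import bot
from h import *
A=[]
for i in range(6):
    s=bot.get_state();A.append(np.r_[s["moment"],s["wrist_force"],s["effort"][5]]);bot.camera("wrist")
A=np.array(A);print("t",s["time"],"q6",s["qpos"][5].round(4),"Mz",A[:,2].round(3),"mean",A.mean(0).round(3))
E
python3 av.py
```

```text
t 13.65 q6 0.9137 Mz [ 0.316  0.088  0.005 -0.012 -0.047 -0.004] mean [-1.059 -0.107  0.058  0.203 -5.25   5.846  0.065]
```

>>> drive_tool(
  deltas=[
    [0,0,0,0,0,0.05],
  ],
)

```text
time: 13.8
tcp_pos: [0.4855, 0.29, 0.0756]
orientation: [0.859, 3.019, -0.004]
wrist_force: [-0.6, -4.7, 6.2]
grip_width: 0.446
grip_force: 49.9
```

```bash
python3 av.py
```

```text
t 14.05 q6 0.9636 Mz [0.458 0.122 0.076 0.048 0.059 0.01 ] mean [-1.117 -0.094  0.129  0.33  -5.247  5.93   0.067]
```

>>> drive_tool(
  deltas=[
    [0,0,0,0,0,0.05],
  ],
)

```text
time: 14.2
tcp_pos: [0.4854, 0.29, 0.0756]
orientation: [0.934, 2.997, -0.004]
wrist_force: [1.0, -6.0, 6.4]
grip_width: 0.443
grip_force: 49.9
```

```bash
python3 av.py
```

```text
t 14.45 q6 1.0135 Mz [0.414 0.264 0.048 0.019 0.097 0.086] mean [-1.092 -0.059  0.155  0.578 -5.618  6.325  0.094]
```

>>> drive_tool(
  deltas=[
    [0,0,0,0,0,0.05],
  ],
)

```text
time: 14.6
tcp_pos: [0.4854, 0.29, 0.0756]
orientation: [1.008, 2.973, -0.004]
wrist_force: [0.2, -6.3, 6.0]
grip_width: 0.448
grip_force: 49.9
```

```bash
python3 av.py
```

```text
t 14.85 q6 1.0634 Mz [0.398 0.179 0.096 0.064 0.042 0.101] mean [-1.145 -0.042  0.147  0.652 -5.906  6.491  0.122]
```

>>> drive_tool(
  deltas=[
    [0,0,0,0,0,0.05],
  ],
)

```text
time: 15.0
tcp_pos: [0.4854, 0.2899, 0.0756]
orientation: [1.082, 2.947, -0.004]
wrist_force: [0.2, -6.1, 5.1]
grip_width: 0.442
grip_force: 49.9
```

```bash
python3 av.py
```

```text
t 15.25 q6 1.1133 Mz [0.458 0.153 0.094 0.062 0.082 0.098] mean [-1.175 -0.025  0.158  0.216 -6.004  5.981  0.149]
```

```bash
cat >rd.py <<'E'
from workcell import bot
s=bot.get_state();print(s["time"],"q6",s["qpos"][5].round(4),"M",s["moment"].round(3),"eff",s["effort"][5].round(3),"F",s["wrist_force"].round(1),"v",s["joint_velocities"][5].round(3))
E
python3 rd.py
```

```text
15.3 q6 1.1134 M [-1.172 -0.01   0.104] eff 0.116 F [ 0.1 -6.5  6.1] v 0.002
```

>>> drive_tool(
  deltas=[
    [0,0,0,0,0,0.025],
  ],
)

```text
time: 15.4
tcp_pos: [0.4853, 0.2899, 0.0756]
orientation: [1.118, 2.933, -0.005]
wrist_force: [0.4, -6.2, 6.0]
grip_width: 0.44
grip_force: 49.9
```

```bash
python3 rd.py
```

```text
15.4 q6 1.1381 M [-1.195  0.005  0.429] eff 0.185 F [ 0.4 -6.2  6. ] v 0.258
```

>>> drive_tool(
  deltas=[
    [0,0,0,0,0,0.025],
  ],
)

```text
time: 15.5
tcp_pos: [0.4854, 0.2899, 0.0756]
orientation: [1.155, 2.919, -0.004]
wrist_force: [1.0, -5.8, 7.0]
grip_width: 0.44
grip_force: 49.9
```

```bash
python3 rd.py
```

```text
15.5 q6 1.1634 M [-1.243 -0.049  0.476] eff 0.27 F [ 1.  -5.8  7. ] v 0.247
```

>>> drive_tool(
  deltas=[
    [0,0,0,0,0,0.025],
  ],
)

```text
time: 15.6
tcp_pos: [0.4853, 0.2899, 0.0757]
orientation: [1.191, 2.904, -0.004]
wrist_force: [-0.2, -6.3, 6.0]
grip_width: 0.441
grip_force: 49.9
```

```bash
python3 rd.py
```

```text
15.6 q6 1.1884 M [-1.233  0.027  0.491] eff 0.287 F [-0.2 -6.3  6. ] v 0.247
```

>>> drive_tool(
  deltas=[
    [0,0,0,0,0,0],
    [0,0,0,0,0,0],
    [0,0,0,0,0,0],
    [0,0,0,0,0,0],
    [0,0,0,0,0,0],
  ],
  claw=7.2,
)

```text
time: 16.1
tcp_pos: [0.4847, 0.2916, 0.0751]
orientation: [-1.191, -2.907, 0.0]
wrist_force: [0.6, 0.9, 0.3]
grip_width: 0.843
grip_force: 0.0
```

```bash
python3 st.py
```

```text
t 16.1 q6 1.189 [0.4847 0.2916 0.0751] yaw 0.793 F [0.58 0.9  0.29] M [ 0.033 -0.003 -0.002] eff6 -0.001 w 0.843 0.0
```

>>> drive_tool(
  deltas=[
    [0,0,-2,0,0,0],
    [0,0,-5,0,0,0],
    [0,0,-8,0,0,0.1],
    [0,0,-8.9,0,0,0.22],
    [0,0,-8.9,0,0,0.34],
    [0,0,-8.9,0,0,0.46],
    [0,0,-8.9,0,0,0.58],
    [0,0,-8.9,0,0,0.63],
    [0,0,-8.9,0,0,0.63],
  ],
)

```text
time: 17.0
tcp_pos: [0.4847, 0.2915, 0.1642]
orientation: [-2.033, -2.395, 0.0]
wrist_force: [0.2, 0.9, -0.4]
grip_width: 0.843
grip_force: 0.0
```

```bash
python3 - <<'E'
from workcell import bot
from h import *
s=bot.get_state();print(s["time"],delta(s,[.503,.1872,.1638],.1684))
E
```

```text
17.0 [-1.059e+01  1.130e-01  4.400e-02 -0.000e+00 -0.000e+00 -5.000e-03]
```

>>> drive_tool(
  deltas=[
    [-3,0,0,0,0,0],
    [-6,0,0,0,0,0],
    [-9,0.1,0,0,0,0],
    [-10.6,0.1,0,0,0,0],
    [-10.6,0.1,0,0,0,0],
    [-10.6,0.1,0,0,0,0],
    [-10.6,0.1,0,0,0,0],
  ],
)

```text
time: 17.7
tcp_pos: [0.5028, 0.1879, 0.1643]
orientation: [-2.031, -2.396, -0.001]
wrist_force: [-0.7, 0.6, 0.2]
grip_width: 0.845
grip_force: 0.0
```

```bash
python3 - <<'E'
from workcell import bot
from h import *
import cv2,pickle
s=bot.get_state();c=bot.camera("wrist");pickle.dump((s,c),open("w4.pkl","wb"))
print(s["time"],s["tcp_pos"])
s3,c3=pickle.load(open("w3.pkl","rb"))
f=lambda c:cv2.resize(c["pixels"][95:280,220:340],None,fx=3.2,fy=3.2,interpolation=cv2.INTER_CUBIC)
cv2.imwrite("pics/w4.png",np.hstack([f(c3),f(c)]))
E
```

```text
17.7 [0.50282094 0.18789252 0.16429172]
```

View pics/w4.png

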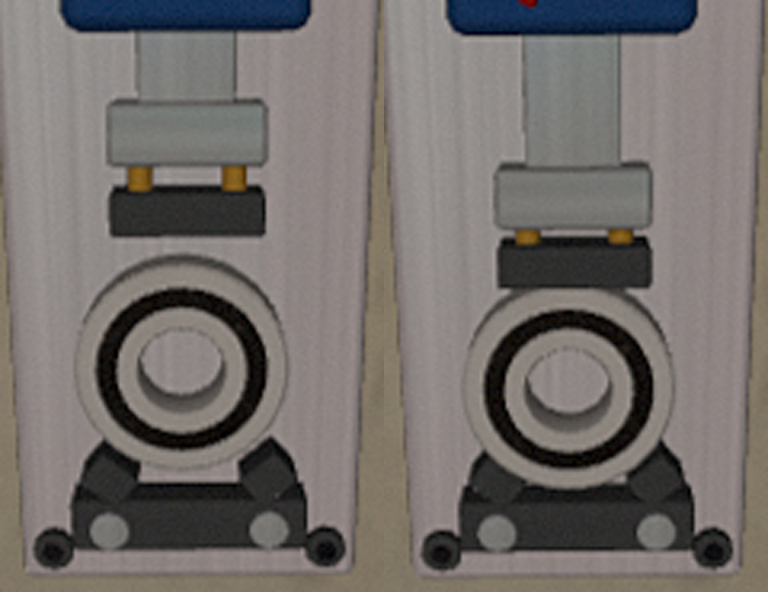

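```bash
python3 - <<'E'
from h import *
import cv2,pickle
O=np.array([0.49736,0.21877]);ey=np.array([-.16756,.98586])
for n in("w3","w4"):
    s,c=pickle.load(open(n+".pkl","rb"));T=pose(s)@c["hand_eye"]
    g=cv2.cvtColor(c["pixels"],cv2.COLOR_BGR2GRAY).astype(float)
    u0=220+188/3.2 if n=="w3" else 220+(575-384)/3.2
    u=int(round(u0));
    b=g[95:200,u-9:u+10].mean(1); d=np.diff(b)
    pk=[i for i in range(1,len(d)-1) if abs(d[i])>6 and abs(d[i])>=abs(d[i-1]) and abs(d[i])>abs(d[i+1])]
    print(n,u)
    for i in pk:
        w=d[max(i-2,0):i+3];k=np.arange(max(i-2,0),max(i-2,0)+len(w));w=np.where(np.sign(w)==np.sign(d[i]),abs(w),0);v=95+(w*k).sum()/w.sum()+.5
        print(round(v,2),d[i].round(1),"fix y mm z33",((ray(c,u,v,.033,T)[:2]-O)@ey*1e3).round(2))
    print("plate row ",b[40:].round(0).astype(int).tolist())
E
```

```text
w3 279
104.4 61.7 fix y mm z33 44.59
125.84 -22.0 fix y mm z33 30.13
127.91 18.6 fix y mm z33 28.7
144.79 -13.4 fix y mm z33 16.88
146.86 34.5 fix y mm z33 15.41
152.32 -80.4 fix y mm z33 11.5
155.02 15.9 fix y mm z33 9.55
168.49 60.3 fix y mm z33 -0.32
174.35 -36.5 fix y mm z33 -4.69
177.96 24.7 fix y mm z33 -7.4
185.24 -52.3 fix y mm z33 -12.94
191.26 44.4 fix y mm z33 -17.56
196.64 -7.4 fix y mm z33 -21.74
plate row  [120, 122, 124, 125, 124, 123, 120, 118, 116, 116, 103, 91, 126, 145, 142, 142, 149, 112, 31, 18, 34, 46, 47, 46, 47, 46, 46, 46, 46, 46, 46, 46, 40, 63, 123, 146, 140, 141, 142, 120, 84, 72, 80, 105, 126, 133, 135, 135, 137, 129, 88, 35, 23, 16, 15, 15, 59, 99, 118, 128, 134, 135, 127, 126, 133]
w4 280
102.71 -9.1 fix y mm z33 46.46
105.71 79.6 fix y mm z33 44.47
146.27 -29.3 fix y mm z33 16.52
148.4 23.6 fix y mm z33 15.0
164.58 -16.1 fix y mm z33 3.24
166.5 40.9 fix y mm z33 1.82
168.43 -82.1 fix y mm z33 0.39
171.94 15.8 fix y mm z33 -2.23
184.91 62.7 fix y mm z33 -12.04
191.82 -55.3 fix y mm z33 -17.37
197.64 49.2 fix y mm z33 -21.91
plate row  [124, 123, 123, 123, 122, 122, 122, 122, 122, 122, 123, 115, 85, 93, 116, 120, 117, 117, 115, 116, 117, 119, 121, 122, 122, 121, 118, 115, 114, 115, 99, 95, 136, 114, 32, 20, 20, 36, 47, 48, 46, 45, 46, 46, 45, 46, 46, 46, 46, 34, 96, 131, 134, 134, 134, 139, 120, 65, 29, 18, 15, 14, 30, 80, 110]
```

The bearing is clamped: the jaw is against it, and the right half shows a spring gap of about 10 px against 20 px when open. That is about 1.9 mm of compression, so roughly 25–30 N. I'll regrasp the knob and back off slightly towards 20 N.

>>> drive_tool(
  deltas=[
    [3,0,0,0,0,0],
    [6,0,0,0,0,0],
    [9,-0.1,0,0,0,0],
    [10.6,-0.1,0,0,0,0],
    [10.6,-0.1,0,0,0,0],
    [10.6,-0.1,3,0,0,0],
    [10.6,-0.1,6,0,0,0],
    [10.6,-0.1,8,0,0,0],
    [10.6,-0.1,8.9,0,0,0],
    [10.6,-0.1,8.9,0,0,0],
    [10.6,-0.1,8.9,0,0,0],
    [10.6,-0.1,8.9,0,0,0],
  ],
)

```text
time: 18.95
tcp_pos: [0.4858, 0.2917, 0.0766]
orientation: [2.033, 2.394, 0.003]
wrist_force: [0.3, -0.3, 0.4]
grip_width: 0.845
grip_force: 0.0
```

```bash
python3 st.py
```

```text
t 18.95 q6 1.819 [0.4858 0.2917 0.0766] yaw 0.163 F [ 0.27 -0.27  0.43] M [-0.005 -0.    -0.043] eff6 -0.001 w 0.845 0.0
```

>>> drive_tool(
  deltas=[
    [0,0,0.1,0,0,0],
    [0,0,0.1,0,0,0],
    [0,0,0.1,0,0,0],
    [0,0,0.1,0,0,0],
    [0,0,0.1,0,0,0],
    [0,0,0.1,0,0,0],
    [0,0,0.1,0,0,0],
  ],
  claw=2,
  newtons=50,
)

```text
time: 19.65
tcp_pos: [0.4845, 0.2915, 0.0753]
orientation: [-2.033, -2.395, -0.0]
wrist_force: [-2.5, -1.0, 7.2]
grip_width: 0.444
grip_force: 49.2
```

```bash
python3 st.py
```

```text
t 19.65 q6 1.819 [0.4845 0.2915 0.0753] yaw 0.163 F [-2.45 -1.02  7.16] M [-0.235  0.697  0.009] eff6 -0.005 w 0.444 49.2
```

>>> drive_tool(
  deltas=[
    [0,0,0,0,0,-0.025],
    [0,0,0,0,0,-0.05],
    [0,0,0,0,0,-0.07],
  ],
)

```text
time: 19.95
tcp_pos: [0.4844, 0.2915, 0.0753]
orientation: [-1.947, -2.465, -0.0]
wrist_force: [-2.4, -0.6, 7.8]
grip_width: 0.444
grip_force: 49.2
```

```bash
python3 st.py
```

```text
t 19.95 q6 1.748 [0.4844 0.2915 0.0753] yaw 0.234 F [-2.35 -0.62  7.79] M [-0.241  0.761 -0.116] eff6 0.041 w 0.444 49.2
```

>>> drive_tool(
  deltas=[
    [0,0,0,0,0,0],
    [0,0,0,0,0,0],
    [0,0,0,0,0,0],
    [0,0,0,0,0,0],
    [0,0,0,0,0,0],
  ],
  claw=7.2,
)

```text
time: 20.45
tcp_pos: [0.4848, 0.2914, 0.0742]
orientation: [-1.948, -2.464, 0.0]
wrist_force: [0.1, 0.0, 0.6]
grip_width: 0.846
grip_force: 0.0
```

>>> drive_tool(
  deltas=[
    [0,0,-2,0,0,0],
    [0,0,-5,0,0,0],
    [0,0,-8.9,0,0,0],
    [0,0,-8.9,0,0,0],
    [-3,0.1,-8.9,0,0,0],
    [-6,0.1,-8.9,0,0,0],
    [-9,0.1,-8.9,0,0,0],
    [-10.6,0.1,-8.9,0,0,0],
    [-10.6,0.1,-8.9,0,0,0],
    [-10.6,0.1,-8.9,0,0,0],
    [-10.6,0.1,-8.9,0,0,0],
  ],
)

```text
time: 21.55
tcp_pos: [0.5099, 0.1894, 0.1631]
orientation: [-1.947, -2.465, -0.0]
wrist_force: [0.2, -0.4, 0.3]
grip_width: 0.84
grip_force: 0.0
```

```bash
python3 - <<'E'
from workcell import bot
from h import *
import cv2,pickle
s=bot.get_state();c=bot.camera("wrist");print(s["time"],s["tcp_pos"])
O=np.array([0.49736,0.21877]);ey=np.array([-.16756,.98586]);T=pose(s)@c["hand_eye"]
cv2.imwrite("pics/w5.png",cv2.resize(c["pixels"][95:280,220:340],None,fx=3.2,fy=3.2,interpolation=cv2.INTER_CUBIC))
g=cv2.cvtColor(c["pixels"],cv2.COLOR_BGR2GRAY).astype(float)[95:200,271:290].mean(1);d=np.diff(g)
for i in range(2,len(d)-2):
    if abs(d[i])>6 and abs(d[i])>=abs(d[i-1]) and abs(d[i])>abs(d[i+1]):
        w=d[i-2:i+3];w=np.where(np.sign(w)==np.sign(d[i]),abs(w),0);v=95+(w*np.arange(i-2,i+3)).sum()/w.sum()+.5
        print(round(v,2),d[i].round(1),((ray(c,280,v,.033,T)[:2]-O)@ey*1e3).round(2))
E
```

```text
21.55 [0.50992656 0.18939625 0.16310689]
105.82 68.3 44.55
145.96 -20.6 17.09
148.05 18.8 15.6
164.28 -14.4 3.89
166.41 20.9 2.33
168.75 -44.4 0.61
170.12 -8.3 -0.41
185.48 39.2 -11.94
189.35 6.3 -14.9
192.94 -20.5 -17.65
```

View pics/w5.png

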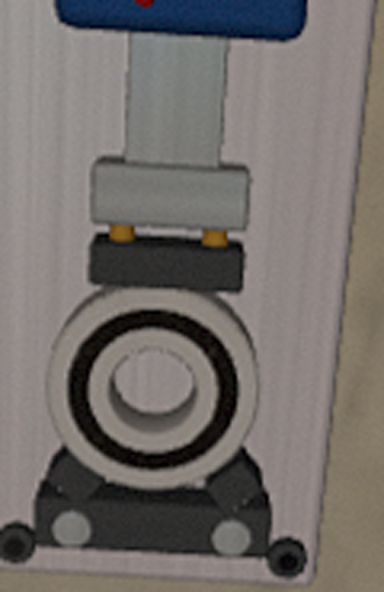

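The bearing is still seated in the V (ring at about (155,390) in the crop) with the jaw against it. Spring compression is about 1.4 mm and the back-turn torque fits the same load, about 20 N.

```bash
python3 -c "
from workcell import bot
print(bot.hand_in())"
```

```text
the job is handed in; nothing more can be done
None
```

I laid the bearing in the nest and clamped it against the V block at an estimated 20 N. I let go of the knob, did not touch the tape roll, oil bottle or shaft collar, and handed the job in; no verdict came back.

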